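# Clamp a stone sample on the cam-clamp board

### The arm

A 7-joint arm with a two-finger parallel gripper is mounted at the origin on a cart in front of the work surface, level with it; the furniture and walls round the work are solid. World frame = base frame: x ahead of the robot, y to its left, z up, the work surface at z = 0. Lengths are in m, angles in rad, forces in N, time in s.
With the tool pointing down it reaches from about 0.4 to 0.85 m from the base axis. Payload 10.4 kg.
Tool frame: the origin (TCP) lies between the finger pads; the fingertips stand ahead of it and the grasp point (between the pads) lies 5 mm behind it (manip.tip_extent is the z of the fingertips in the tool frame, in m); z points along the fingers, y is the line along which they close (so a half turn about z gives the same grasp; the last joint's range is limited). The gripper opens to 85 mm and grips with 20 to 120 N. Pads are 22 mm wide; open, the fingers measure 114 mm over their backs; the gripper's body (76 mm by 85 mm) begins 54 mm behind the grasp point. The pads swing forward as they close: fully open they stand 13 mm farther back than shut.
Start: joints at [-1.308, 0.332, -0.065, 1.46, 0.022, 1.35, -0.088], TCP at [0.176, 0.6, 0.245] pointing down, gripper open.
Joint ranges: [-2.6, 2.6], [-0.5, 2.12], [-1.47, 1.34], [0.16, 2.42], [-1.27, 4.41], [0.06, 2.06], [-2.6, 2.6]. Speed limits (rad/s): [2.22, 2.22, 2.79, 2.79, 3.14, 3.14, 3.14].

### API

Orientations are given as a unit quaternion [x, y, z, w].
In Python, from workcell import status, viewer, manip gives the robot as it stands.
- The arm moves only by the tool play_rows, never from a script. Its argument "plan" is one flat list of numbers, 7 for each row, row after row: the turn, a rotation vector about the tool's x, y, z in degrees, then the shift along the tool's x, y, z in m, then the opening, from 0 (shut) to 1 (fully open). In form: [ax, ay, az, dx, dy, dz, grip, ax, ay, az, dx, dy, dz, grip, ...]. A call has 1 to 20 rows; each row is the pose to reach, as a shift and turn from the pose commanded when the call began, along the tool's axes at that moment; what a row does not reach only later rows make up. A row lasts 1/8 s, in which the tool goes at most 62.5 mm and 10.7 degrees, less where a joint would pass 70% of its speed; a pose out of reach is approached as far as the arm can. A call with a gripper value outside its range is refused whole. The fingers move at their own pace and stop on an object; "squeeze" is the grip in N (left out, the last holds). Time passes only in rows, so rows that repeat a pose let the fingers close. It gives the time, the measured TCP pose, the force, the opening and the grip force at its end, in the units of the state.
- status.get_obs(): the state, without advancing time (a new reading comes with each control period).
- viewer.camera(name): name is "side" or "top"; returns the picture (400x640x3 uint8, red, green, blue); there is no depth.
- viewer.camera_model(name): a dict with "fx", "fy", "cx", "cy" (pixels), "R" (3x3) and "t" (3): a world point X has camera coordinates R X + t. Camera axes: x right, y down, z forward; pixel columns grow to the right and rows downward; lengths in m; the calibration is good to about 2 mm. A picture is of the moment at which its call begins. camera_model takes no time and is no camera call.
- manip.hand_in(): hands the job in; it is judged then, once.
The state is a dict: "clock": time; "joint_pos": joint angles; "joint_velocities": joint speeds; "tau": joint torques, N m; "position": TCP position; "ee_rot": TCP orientation; "ft_force": force on the tool from outside, world axes, zero at the start; "torque": the same for the moment, N m; "grip_width": opening from 0.0 (shut) to 1.0 (fully open); "grasp_force": force on a finger pad.
Only numpy, scipy, OpenCV 4.12 (cv2) and the standard library are available. Lean on these libraries where they do the work, as an engineer would, in place of code of your own. Each camera call takes 0.05 s, during which the arm holds its last target. There are 200 camera calls.

### The job

The stone sample on the cam-clamp board is to be held for polishing: with one fingertip, never picking it up, push it back flat against the long fence and along the fence right up to the end stop. Then push the cam lever's arm all the way round, clockwise seen from above, to its stop, so that the cam grips the stone. Leave the other things where they lie, and finish clear of everything.

Things in the scene. Friction and masses are not known exactly. Their poses are not given: they have to be found in the camera images.
- clamp_board: Clamp board: plywood, fixed, its top 18 mm above the bench. Origin on the bench under it; it spans x -100..100, y -130..140 mm in its frame: x points from its front to the fence at its back, y along the fence away from the end stop, z up. Steel pins where the lever comes to rest, 7 mm thick, 22 mm high, at (10, -21) and (-37, -82) mm. Bottles up to 290 mm tall stand to its left: come in above them.
- fence: The long wooden fence along the back of the board, 24 mm high above the board, with a rubber face. Origin in the plane of the face that the stone bears on, on the board's top, at (76, 0, 18) mm in the board's frame, axes as the board's; face from y -88 to +117 mm. The flush stone has its centre 22 mm in front of the face (x = -22 mm here).
- end_stop: The short wooden block at the -y end of the fence, square to it, 24 mm high, 40 mm long in x. Origin in the plane of its face that the stone bears on, on the board's top, at (55.5, -98, 18) mm in the board's frame, axes as the board's. The stone at the stop has its centre 32 mm from this face (y = +32 mm here).
- stone: The stone to be clamped: on the board, a roughly rectangular reddish-brown mottled block, 44 (its x) x 64 (its y) x 28 mm high, about 0.18 kg, loose, the largest of the three stones. Origin at the centre of its underside. Starts with its long side roughly along the fence, in front of it and 100 to 130 mm short of its place at the end stop; in place its x, y are parallel to the board's.
- cam_lever (a joint): Cam lever, rad: 0 open, grows clockwise seen from above to its stop at 1.745. In the board's frame the arm points at (190 degrees - value), anticlockwise from x: open to the front, closed parallel to the fence (+y). Stays where left; takes 0.12 N m to turn, over the last 0.15 rad up to 0.7 N m (about 8 N on the arm) as the cam presses the stone; open it clears the seated stone by over 11 mm.
- lever_pivot (a point): The lever's axis of turn, 32 mm above the bench (height of the arm's centre line), at (1, -66) mm in the board's frame. The eccentric cam round it is a dark steel disc, 40 mm across, 22 mm high, its centre 12 mm off the axis.
- lever_knob (a point): Centre of the black ball (diameter 26 mm) at the lever's end, 115 mm from the axis, 32 mm above the bench. Between cam and ball the arm is a straight level steel rod, 11 mm thick, free from 35 to 100 mm from the axis.
- polishing_pad: A round diamond polishing pad, 57 mm across, 10 mm thick, lying on the board's front left corner, loose; origin at the centre of its underside. Leave it alone.
- small_sample: A small stone sample, 37 x 51 x 22 mm, lying on the bench behind the fence, loose; origin at the centre of its underside. Leave it alone.
- mid_sample: A middle-sized stone sample, 40 x 55 x 22 mm, lying on the bench behind the fence, loose; origin at the centre of its underside. Leave it alone.
- rubbing_block: A grey rubbing block, 26 x 68 x 22 mm, lying on the bench beside the board's end-stop side, loose; origin at the centre of its underside. Leave it alone.
Mind the look-alikes: they are no part of the job. Leave any green look-alike of the stone alone.

How it is judged:
By the outcome, as a careful person would: the job done as asked, in the order asked, and still so for the second after the job is handed in, with the robot touching nothing.
It also fails if it takes over 64 s, if anything falls off the work surface, if the arm or the gripper's body presses on something with over 40 N, if the wrist force passes 120 N, or if a joint passes its speed limit or range.

## Working session

There is one attempt and no reset: what is moved stays moved. The work goes in short steps, Python scripts to look and compute and a tool call to move; the robot and the scene stay as the last step left them, time stands still between calls to the robot, and variables do not carry over. Pictures are saved under pics/ and viewed, at most 10 in all, crops included, and the job is handed in when it is done.

Besides the shell and the picture viewer there is one more tool, called after ">>>" as a command line: name --argument value ..., lists and objects as JSON in quotes. play_rows: Moves the arm, as the interface text tells. Its arguments: {"type":"object","properties":{"plan":{"type":"array","items":{"type":"number"}},"squeeze":{"type":"number"}},"required":["plan"]}

```bash
mkdir -p pics
python3 - <<'E'
from workcell import status, viewer, manip
import cv2
o=status.get_obs(); print(o['clock'],o['position'],o['ee_rot'],o['grip_width'],manip.tip_extent)
for n in('side','top'):
    cv2.imwrite(f'pics/{n}0.png',viewer.camera(n)[:,:,::-1]); m=viewer.camera_model(n); print(n,m)
E
```

```text
0.0 [0.17610069 0.59931652 0.24452854] [ 1.42400612e-01  9.89808862e-01 -6.90841712e-04 -6.74585270e-05] 1.00339460885403 0.014
side {'fx': 366.7407096041139, 'fy': 366.7407096041139, 'cx': 318.2268572325161, 'cy': 203.76241488141466, 'R': array([[ 0.86797081, -0.49587067,  0.02718385],
       [-0.15960514, -0.33036967, -0.93025915],
       [ 0.47026894,  0.8030991 , -0.36589473]]), 't': array([-0.6292692 ,  0.04236216,  0.82529423])}
top {'fx': 400.39259133480596, 'fy': 400.39259133480596, 'cx': 316.79029105334985, 'cy': 207.4440570567058, 'R': array([[-0.01665225, -0.99967994, -0.01904499],
       [-0.99563147,  0.018329  , -0.09155344],
       [ 0.09187321,  0.01743722, -0.99561803]]), 't': array([-0.24920128,  0.57091041,  0.86062338])}
```

View pics/top0.png

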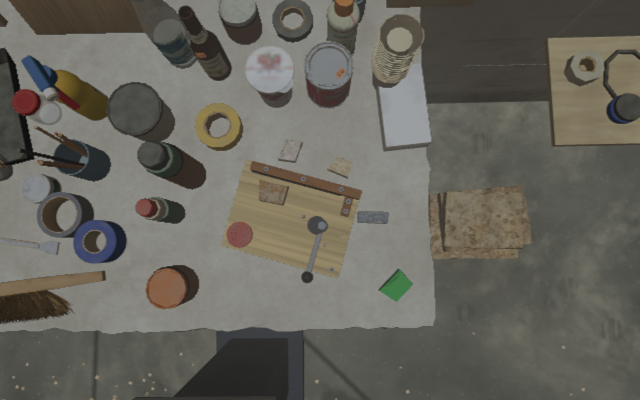

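View pics/side0.png

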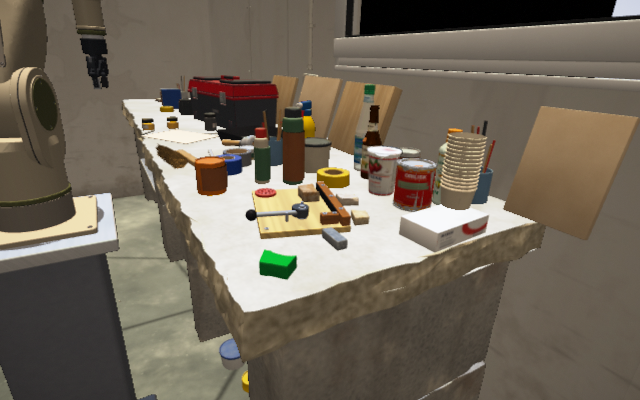

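Top: the clamp board spans about (222–362, 160–277). The candidates for the stone are:
- brown block on the board at (272, 191), which fits the description
- small/mid samples behind the fence at (290, 150) and (340, 167)
- green look-alike at (396, 285)
- grey rubbing block at (373, 217)

The pad is at (239, 234), the lever pivot near (317, 225) and the knob at (307, 277). Next I'll check close crops.

Run:
```python
import cv2
a=cv2.imread('pics/top0.png')[145:290,215:400]; cv2.imwrite('pics/topc.png',cv2.resize(a,None,fx=4,fy=4,interpolation=cv2.INTER_CUBIC))
a=cv2.imread('pics/side0.png')[175:255,240:375]; cv2.imwrite('pics/sidec.png',cv2.resize(a,None,fx=5.5,fy=5.5,interpolation=cv2.INTER_CUBIC))
```

```text
(no output)
```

View pics/topc.png

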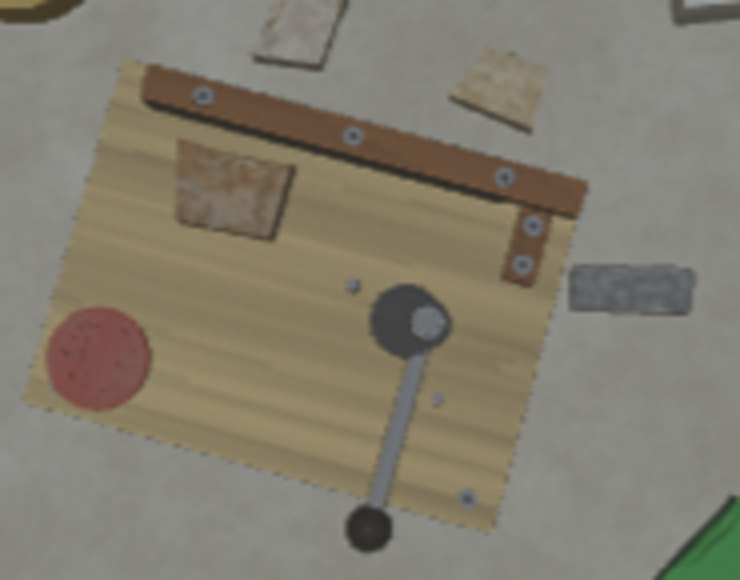

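View pics/sidec.png

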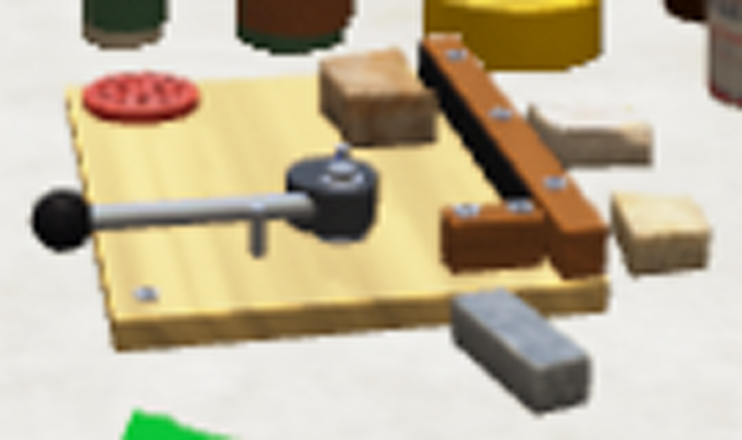

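Crops confirm: the stone is the mottled brown block on the board, with top corners at about (180,140), (293,165), (272,240) and (178,222) in the top crop. The lever is open to the front, with the knob at (368,528). Next I'll fit the poses from both views.

```bash
cat > h.py <<'E'
import numpy as np
from workcell import viewer
M={n:viewer.camera_model(n) for n in('side','top')}
def proj(n,X):
    m=M[n]; c=np.asarray(X)@m['R'].T+m['t']; return np.stack([m['fx']*c[...,0]/c[...,2]+m['cx'],m['fy']*c[...,1]/c[...,2]+m['cy']],-1)
def ray(n,uv,z):
    m=M[n]; d=m['R'].T@np.array([(uv[0]-m['cx'])/m['fx'],(uv[1]-m['cy'])/m['fy'],1]); o=-m['R'].T@m['t']; return o+d*(z-o[2])/d[2]
def tri(a,b):
    A=[];B=[]
    for n,uv in(('top',a),('side',b)):
        m=M[n]; d=m['R'].T@np.array([(uv[0]-m['cx'])/m['fx'],(uv[1]-m['cy'])/m['fy'],1]);d/=np.linalg.norm(d);P=np.eye(3)-np.outer(d,d);A.append(P);B.append(P@(-m['R'].T@m['t']))
    return np.linalg.lstsq(np.vstack(A),np.hstack(B),rcond=None)[0]
T=lambda u,v:((u+.5)/4-.5+215,(v+.5)/4-.5+145)
S=lambda u,v:((u+.5)/5.5-.5+240,(v+.5)/5.5-.5+175)
def w(p,b): # board frame -> world, b=(x,y,yaw)
    c,s=np.cos(p[2]),np.sin(p[2]); b=np.asarray(b,float); return np.stack([p[0]+c*b[...,0]-s*b[...,1],p[1]+s*b[...,0]+c*b[...,1],b[...,2]],-1)
E
python3 - <<'E'
from h import *
from scipy.optimize import least_squares
print('knob',tri(T(368,528),S(62,220)),'FR',tri(T(492,530),S(115,322)),'FL',tri(T(25,402),S(68,92)))
print('screw stop',tri(T(522,265),S(466,210)),'fence scr',tri(T(353,135),S(500,114)))
print('stone top right-front',tri(T(272,240),S(345,103)),'right-back',tri(T(293,165),S(435,103)),tri(T(178,222),S(322,62)))
k=115e-3*np.array([np.cos(np.radians(190)),np.sin(np.radians(190))])+[.001,-.066]
pts=[((-.1,.14,.018),T(25,402),S(68,92)),((-.1,-.13,.018),T(492,530),S(115,322)),((.1,.14,.018),T(125,62),None),((.1,-.13,.018),None,S(607,285)),((k[0],k[1],.032),T(368,528),S(62,220)),((-.037,-.082,.040),T(467,497),None)]
def f(p): 
    r=[]
    for b,t,s in pts:
        X=w(p,b)
        if t: r+=list(proj('top',X)-t)
        if s: r+=list(proj('side',X)-s)
    return r
q=least_squares(f,[.6,0,-.2],loss='soft_l1'); print('board',q.x,np.degrees(q.x[2]),np.round(f(q.x),1))
P=q.x; np.save('board.npy',P)
def b(X): c,s=np.cos(P[2]),np.sin(P[2]); d=X[:2]-P[:2]; return np.round(1e3*np.array([c*d[0]+s*d[1],-s*d[0]+c*d[1]]),1)
for n,uv in(('stone',(180,140)),('',(293,165)),('',(272,240)),('',(178,222))): print(n,b(ray('top',T(*uv),.046)))
print('pad',b(ray('top',T(98,358),.028)))
for h in(.04,.045,.05):print('pivot',b(ray('top',T(428,322),h)))
E
```

```text
knob [ 0.41624601 -0.23484523  0.03146254] FR [ 0.4126103 -0.3019937  0.0155939] FL [ 0.48754424 -0.04459277  0.01472043]
screw stop [ 0.55615875 -0.32049766  0.04244377] fence scr [ 0.62841936 -0.22996486  0.04222721]
stone top right-front [ 0.57188753 -0.18527325  0.04170915] right-back [ 0.61313493 -0.19686166  0.03909841] [ 0.58364175 -0.13529905  0.04457151]
board [ 0.54273439 -0.20688953 -0.29141953] -16.697109188774792 [ -0.5  -0.   -0.4  -1.2   0.3   1.7  -1.1  -0.6   0.3  -0.7   0.6  -0.7
  10.3   2.6   1.1   3.8  -6.8 -23.9]
stone [60.8 91.9]
 [64.2 28.9]
 [21.9 28.5]
 [17.6 80.2]
pad [-65.1 104.7]
pivot [  2.3 -64.4]
pivot [  2.1 -64.5]
pivot [  1.9 -64.6]
```

Run:
```python
from h import *
from scipy.optimize import least_squares
pts=[((-.1,.14,.018),T(25,402),S(68,92)),((-.1,-.13,.018),T(492,530),S(115,322)),((.1,.14,.018),T(125,62),None),((.1,-.13,.018),None,S(607,285)),((-.037,-.082,.040),T(437,398),None),((.010,-.021,.040),T(353,285),None)]
def f(p): 
    r=[]
    for b,t,s in pts:
        X=w(p,b)
        if t: r+=list(proj('top',X)-t)
        if s: r+=list(proj('side',X)-s)
    return r
q=least_squares(f,[.6,0,-.2]); print('board',q.x,np.degrees(q.x[2]),np.round(f(q.x),1))
P=q.x; np.save('board.npy',P)
def b(X): c,s=np.cos(P[2]),np.sin(P[2]); d=X[:2]-P[:2]; return np.round(1e3*np.array([c*d[0]+s*d[1],-s*d[0]+c*d[1]]),1)
for n,uv in(('stone',(180,140)),('',(293,165)),('',(272,240)),('',(178,222))): print(n,b(ray('top',T(*uv),.046)))
print('fence left top front',b(ray('top',T(146,100),.042)),'pivot',b(ray('top',T(428,322),.045)),'knob',b(ray('top',T(368,528),.032)))
for n,x,y in(('flush push',10,60),('stone',40,60),('seat',54,-66),('pushside',54,110),('pivot',1,-66)): print(n,w(P,(x/1e3,y/1e3,0)).round(4))
from workcell import status;o=status.get_obs();from scipy.spatial.transform import Rotation as R;print(R.from_quat(o['ee_rot']).as_matrix().round(3))
```

```text
board [ 0.543546   -0.2065089  -0.28531312] -16.347237897802877 [-0.6  0.1 -0.5 -1.2  0.5  1.  -0.4 -0.7 -0.3 -0.8  1.1 -1.   0.7  0.2
  0.2 -0. ]
stone [60.7 90.9]
 [63.7 27.9]
 [21.4 27.7]
 [17.4 79.5]
fence left top front [ 77.5 115.9] pivot [  1.  -65.1] knob [-114.  -63.]
flush push [ 0.57   -0.1517  0.    ]
stone [ 0.5988 -0.1602  0.    ]
seat [ 0.5768 -0.285   0.    ]
pushside [ 0.6263 -0.1162  0.    ]
pivot [ 0.5259 -0.2701  0.    ]
[[-0.959  0.282 -0.   ]
 [ 0.282  0.959 -0.001]
 [-0.    -0.001 -1.   ]]
```

Board fit is good to about 1 px, and the tool axes already line up with it (tool x = −board x, tool y = +board y). The stone's centre is near board (41, 58) mm. I'll go up and over the bottles with the gripper shut.

>>> play_rows --plan '[0, 0, 0, 0, 0, -0.06, 0, 0, 0, 0, 0, 0, -0.12, 0, 0, 0, 0, -0.052, -0.03, -0.125, 0, 0, 0, 0, -0.104, -0.06, -0.125, 0, 0, 0, 0, -0.156, -0.09, -0.125, 0, 0, 0, 0, -0.208, -0.12, -0.125, 0, 0, 0, 0, -0.26, -0.15, -0.125, 0, 0, 0, 0, -0.312, -0.18, -0.125, 0, 0, 0, 0, -0.366, -0.205, -0.125, 0, 0, 0, 0, -0.39, -0.26, -0.125, 0, 0, 0, 0, -0.415, -0.31, -0.125, 0, 0, 0, 0, -0.44, -0.36, -0.125, 0, 0, 0, 0, -0.465, -0.41, -0.125, 0, 0, 0, 0, -0.49, -0.46, -0.125, 0, 0, 0, 0, -0.515, -0.51, -0.125, 0, 0, 0, 0, -0.54, -0.56, -0.125, 0, 0, 0, 0, -0.56, -0.613, -0.125, 0, 0, 0, 0, -0.56, -0.613, -0.125, 0, 0, 0, 0, -0.56, -0.613, -0.125, 0, 0, 0, 0, -0.56, -0.613, -0.125, 0]' --squeeze 20

```text
clock: 2.6
position: [0.5409, -0.1448, 0.3701]
ee_rot: [0.141, 0.99, 0.0, -0.0]
ft_force: [-1.6, 0.4, -0.2]
grip_width: 0.002
grasp_force: 0.0
```

```bash
cat >> h.py <<'E'
def tb():
    from workcell import status,manip
    P=np.load('board.npy'); o=status.get_obs(); d=np.array(o['position'])-[P[0],P[1],0]; c,s=np.cos(P[2]),np.sin(P[2])
    print('clock',o['clock'],'board xyz mm',np.round(1e3*np.array([c*d[0]+s*d[1],-s*d[0]+c*d[1],d[2]]),1),'tip',manip.tip_extent,'w',o['grip_width'],'F',np.round(o['ft_force'],1),'q',np.round(o['ee_rot'],3))
E
python3 -c "from h import *;tb()"
```

```text
clock 2.6 board xyz mm [-19.9  58.5 370.1] tip 0.014 w 0.0016797045838447494 F [-1.6  0.4 -0.2] q [ 0.141  0.99   0.    -0.   ]
```

>>> play_rows --plan '[0, 0, 0, 0, 0, 0.06, 0, 0, 0, 0, 0, 0, 0.12, 0, 0, 0, 0, 0, 0, 0.18, 0, 0, 0, 0, 0, 0, 0.24, 0, 0, 0, 0, 0, 0, 0.29, 0, 0, 0, 0, 0, 0, 0.315, 0, 0, 0, 0, 0, 0, 0.315, 0, 0, 0, 0, 0, 0, 0.315, 0]'

```text
clock: 3.6
position: [0.5416, -0.1459, 0.0566]
ee_rot: [0.142, 0.99, 0.0, 0.001]
ft_force: [0.1, -0.1, 0.0]
grip_width: 0.003
grasp_force: 0.0
```

Run:
```python
from h import *;import cv2
tb()
a=viewer.camera('side')[165:255,240:375,::-1]; b=viewer.camera('top')[145:290,215:400,::-1]
a=cv2.resize(a,(594,396),interpolation=cv2.INTER_CUBIC); cv2.imwrite('pics/s2.png',a)
P=np.load('board.npy');print('side px of point 14mm below TCP in crop', (proj('side',w(P,(-.0199,.0585,.055-.014)))-[240,165])*4.4)
```

```text
clock 3.6 board xyz mm [-18.9  57.6  56.6] tip 0.014 w 0.0026646334269867884 F [ 0.1 -0.1  0. ] q [0.142 0.99  0.    0.001]
side px of point 14mm below TCP in crop [196.39825796 112.22401976]
```

View pics/s2.png

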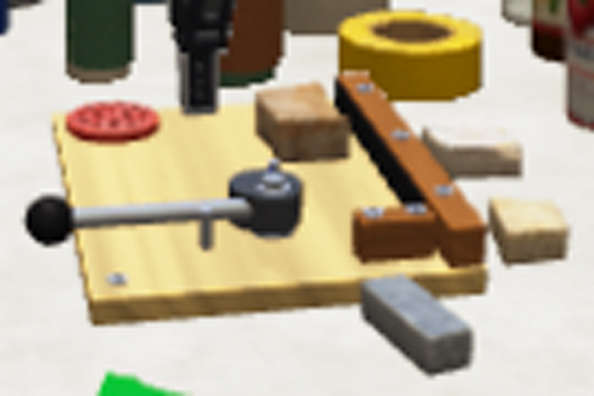

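The fingertip ends at crop (200,112), which matches the 14 mm tip extent, and there is clear space in front of the stone. I'll lower and push it back to the fence.

>>> play_rows --plan '[0, 0, 0, 0, 0, 0.015, 0, 0, 0, 0, 0, 0, 0.015, 0, 0, 0, 0, -0.01, 0, 0.015, 0, 0, 0, 0, -0.02, 0, 0.015, 0, 0, 0, 0, -0.024, 0, 0.015, 0, 0, 0, 0, -0.028, 0, 0.015, 0, 0, 0, 0, -0.031, 0, 0.015, 0, 0, 0, 0, -0.034, 0, 0.015, 0, 0, 0, 0, -0.036, 0, 0.015, 0, 0, 0, 0, -0.038, 0, 0.015, 0, 0, 0, 0, -0.04, 0, 0.015, 0, 0, 0, 0, -0.041, 0, 0.015, 0, 0, 0, 0, -0.041, 0, 0.015, 0]'

```text
clock: 5.32
position: [0.5802, -0.158, 0.0403]
ee_rot: [0.142, 0.99, -0.0, 0.0]
ft_force: [-0.4, 0.6, 0.3]
grip_width: -0.005
grasp_force: 0.1
```

Run:
```python
from h import *;import cv2
tb()
b=viewer.camera('top')[145:290,215:400,::-1]; cv2.imwrite('pics/t3.png',cv2.resize(b,None,fx=4,fy=4,interpolation=cv2.INTER_CUBIC))
```

```text
clock 5.325 board xyz mm [21.5 56.9 40.3] tip 0.014 w -0.004854696706859203 F [-0.4  0.6  0.3] q [ 0.142  0.99  -0.     0.   ]
```

View pics/t3.png

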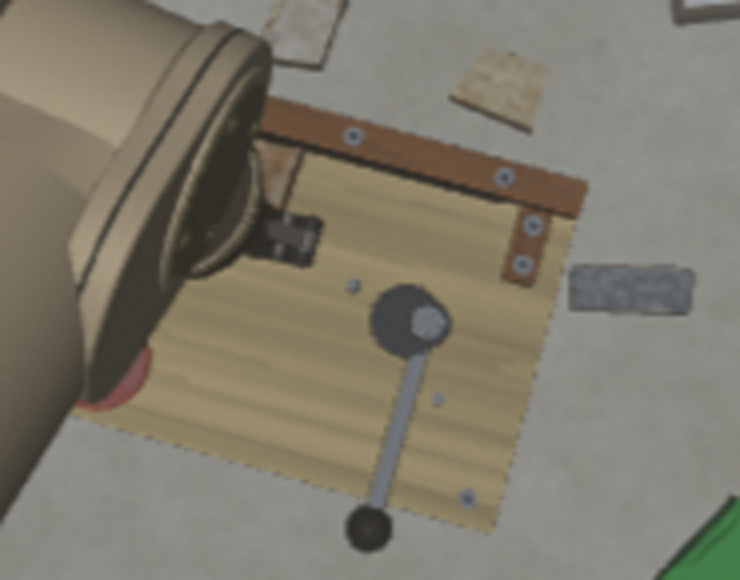

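The arm hides most of the stone from the top camera. Its right end at (285,175) seems near the fence, but there's no force yet, so I'll press on gently.

>>> play_rows --plan '[0, 0, 0, -0.001, 0, 0, 0, 0, 0, 0, -0.002, 0, 0, 0, 0, 0, 0, -0.003, 0, 0, 0, 0, 0, 0, -0.003, 0, 0, 0]'

```text
clock: 5.88
position: [0.5812, -0.1582, 0.0401]
ee_rot: [0.142, 0.99, 0.001, -0.002]
ft_force: [-10.4, 3.9, 7.6]
grip_width: -0.0
grasp_force: 5.5
```

Contact at about 11 N, with the stone flush against the fence. I'll retreat, lift, go round to the stone's left end and start pushing it along.

>>> play_rows --plan '[0, 0, 0, 0.01, 0, 0, 0, 0, 0, 0, 0.018, 0, -0.01, 0, 0, 0, 0, 0.018, 0, -0.055, 0, 0, 0, 0, 0.008, 0.02, -0.055, 0, 0, 0, 0, -0.015, 0.055, -0.055, 0, 0, 0, 0, -0.03, 0.07, -0.055, 0, 0, 0, 0, -0.03, 0.07, -0.04, 0, 0, 0, 0, -0.03, 0.07, -0.01, 0, 0, 0, 0, -0.03, 0.07, 0, 0, 0, 0, 0, -0.03, 0.07, 0, 0]'

```text
clock: 7.12
position: [0.6304, -0.1005, 0.0396]
ee_rot: [0.143, 0.99, -0.0, -0.001]
ft_force: [-0.1, -0.3, -0.4]
grip_width: 0.0
grasp_force: 0.0
```

Run:
```python
from h import *;import cv2
tb()
a=viewer.camera('side')[155:255,240:375,::-1]; cv2.imwrite('pics/s4.png',cv2.resize(a,None,fx=5.5,fy=5.5,interpolation=cv2.INTER_CUBIC))
```

```text
clock 7.125 board xyz mm [ 53.5 126.1  39.6] tip 0.014 w 0.00011141680343445681 F [-0.1 -0.3 -0.4] q [ 0.143  0.99  -0.    -0.001]
```

View pics/s4.png

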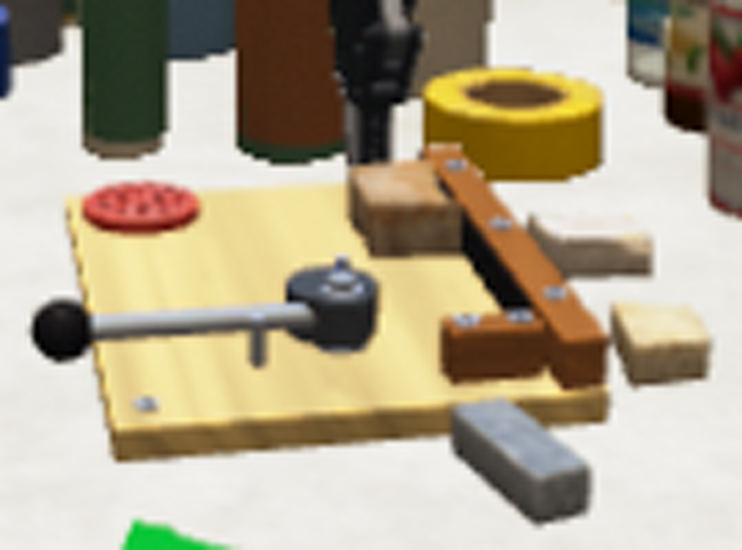

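The stone is flush to the fence at (405,205), with the finger behind its left end at (370,150). Now I'll push along the fence.

>>> play_rows --plan '[0, 0, 0, 0, -0.01, 0, 0, 0, 0, 0, 0, -0.017, 0, 0, 0, 0, 0, 0, -0.023, 0, 0, 0, 0, 0, 0, -0.03, 0, 0, 0, 0, 0, 0, -0.037, 0, 0, 0, 0, 0, 0, -0.044, 0, 0, 0, 0, 0, 0, -0.051, 0, 0, 0, 0, 0, 0, -0.058, 0, 0, 0, 0, 0, 0, -0.065, 0, 0, 0, 0, 0, 0, -0.072, 0, 0, 0, 0, 0, 0, -0.079, 0, 0, 0, 0, 0, 0, -0.086, 0, 0, 0, 0, 0, 0, -0.093, 0, 0, 0, 0, 0, 0, -0.1, 0, 0, 0, 0, 0, 0, -0.107, 0, 0, 0, 0, 0, 0, -0.114, 0, 0, 0, 0, 0, 0, -0.121, 0, 0, 0, 0, 0, 0, -0.128, 0, 0, 0, 0, 0, 0, -0.134, 0, 0, 0, 0, 0, 0, -0.134, 0, 0]'

```text
clock: 9.68
position: [0.5931, -0.2296, 0.0402]
ee_rot: [0.143, 0.99, -0.0, -0.0]
ft_force: [-0.0, 0.2, 0.1]
grip_width: -0.002
grasp_force: 0.0
```

Run:
```python
from h import *;import cv2
tb()
a=viewer.camera('side')[155:255,240:375,::-1]; cv2.imwrite('pics/s5.png',cv2.resize(a,None,fx=5.5,fy=5.5,interpolation=cv2.INTER_CUBIC))
```

```text
clock 9.675 board xyz mm [54.1 -8.2 40.2] tip 0.014 w -0.0022236413927872642 F [-0.   0.2  0.1] q [ 0.143  0.99  -0.    -0.   ]
```

View pics/s5.png

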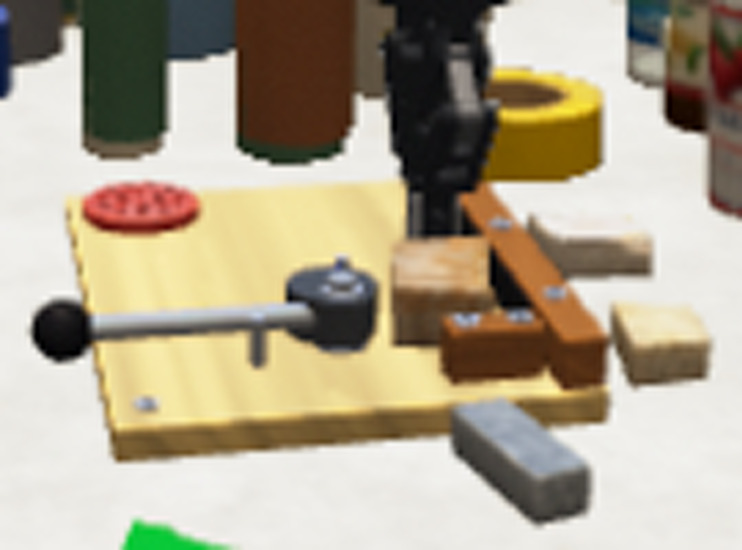

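Run:
```python
from h import *
P=np.load('board.npy')
for yc in(-.050,-.055):
  for x,y,z in((.032,yc-.032,.046),(.076,yc-.032,.046),(.032,yc-.032,.018),(.032,yc+.032,.046),(.076,yc+.032,.046)):
    print(yc,x,y,z,((proj('side',w(P,(x,y,z)))-[240,155]+.5)*5.5).round(0))
def b(X): c,s=np.cos(P[2]),np.sin(P[2]); d=X[:2]-P[:2]; return np.round(1e3*np.array([c*d[0]+s*d[1],-s*d[0]+c*d[1]]),1)
U=lambda u,v:((u+.5)/5.5-.5+240,(v+.5)/5.5-.5+155)
for uv,z in(((394,287),.046),((488,292),.046),((395,340),.018),((396,240),.046),((488,240),.046)): print(uv,b(ray('side',U(*uv),z)))
```

```text
-0.05 0.032 -0.082 0.046 [424. 292.]
-0.05 0.076 -0.082 0.046 [527. 286.]
-0.05 0.032 -0.082 0.018 [422. 354.]
-0.05 0.032 -0.018000000000000002 0.046 [391. 238.]
-0.05 0.076 -0.018000000000000002 0.046 [487. 233.]
-0.055 0.032 -0.087 0.046 [427. 297.]
-0.055 0.076 -0.087 0.046 [530. 290.]
-0.055 0.032 -0.087 0.018 [425. 359.]
-0.055 0.032 -0.023 0.046 [393. 242.]
-0.055 0.076 -0.023 0.046 [490. 237.]
(394, 287) [ 21.1 -74.8]
(488, 292) [ 58.3 -86.7]
(395, 340) [ 24.1 -65.8]
(396, 240) [ 33.9 -21. ]
(488, 240) [ 74.  -27.6]
```

The stone's leading end has swung out about 12 mm. I'll push on with the finger nearer the front side, so the end stop squares it, and then press its leading end back to the fence in the free space below the cam.

>>> play_rows --plan '[0, 0, 0, 0, 0.006, 0, 0, 0, 0, 0, 0.008, 0.006, 0, 0, 0, 0, 0, 0.016, 0.006, 0, 0, 0, 0, 0, 0.016, 0.001, 0, 0, 0, 0, 0, 0.016, -0.001, 0, 0, 0, 0, 0, 0.016, -0.003, 0, 0, 0, 0, 0, 0.016, -0.005, 0, 0, 0, 0, 0, 0.016, -0.007, 0, 0, 0, 0, 0, 0.016, -0.009, 0, 0, 0, 0, 0, 0.016, -0.01, 0, 0, 0, 0, 0, 0.016, -0.01, 0, 0]'

```text
clock: 11.1
position: [0.5754, -0.2339, 0.0403]
ee_rot: [0.142, 0.99, -0.0, -0.0]
ft_force: [-0.4, 1.5, 0.9]
grip_width: -0.005
grasp_force: 0.6
```

```bash
cat > m.py <<'E'
# fit the stone's pose from its colour? print reading and save crops of both views
from h import *;import cv2,sys
tb()
a=viewer.camera('side')[195:245,290:365,::-1]; b=viewer.camera('top')[170:230,260:375,::-1]
a=cv2.resize(a,None,fx=7,fy=7,interpolation=cv2.INTER_CUBIC); b=cv2.resize(b,None,fx=7,fy=7,interpolation=cv2.INTER_CUBIC)
a=cv2.resize(viewer.camera('side')[195:245,290:365,::-1],None,fx=6,fy=6,interpolation=cv2.INTER_CUBIC); b=cv2.resize(viewer.camera('top')[185:233,285:360,::-1],None,fx=6,fy=6,interpolation=cv2.INTER_CUBIC)
cv2.imwrite(sys.argv[1],np.vstack([a,b]))
E
python3 -c "from h import *;tb()"
```

```text
clock 11.1 board xyz mm [ 38.3 -17.3  40.3] tip 0.014 w -0.004641473876310222 F [-0.4  1.5  0.9] q [ 0.142  0.99  -0.    -0.   ]
```

>>> play_rows --plan '[0, 0, 0, 0, -0.001, 0, 0, 0, 0, 0, 0, -0.002, 0, 0, 0, 0, 0, 0, -0.003, 0, 0, 0, 0, 0, 0, -0.003, 0, 0]'

```text
clock: 11.6
position: [0.5745, -0.2368, 0.0402]
ee_rot: [0.143, 0.99, -0.0, -0.0]
ft_force: [1.2, 1.0, 0.2]
grip_width: 0.0
grasp_force: 0.6
```

```bash
python3 m.py pics/m6.png
```

```text
clock 11.6 board xyz mm [ 38.2 -20.3  40.2] tip 0.014 w 0.00035197850702547995 F [1.2 1.  0.2] q [ 0.143  0.99  -0.    -0.   ]
```

View pics/m6.png

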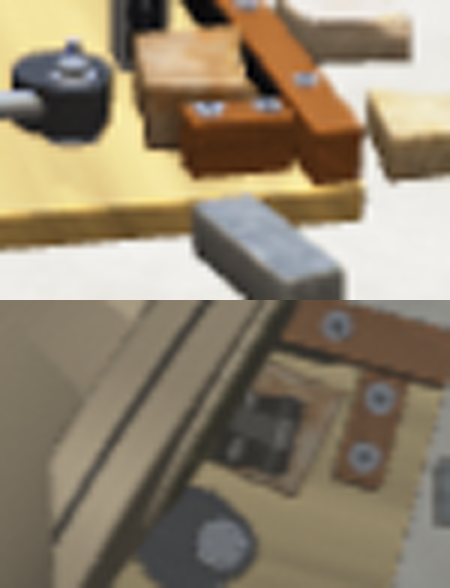

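View: side crop—stone at (190,75) behind the stop. Top crop—its leading edge runs (355,385)→(295,495) against the stop's (360,380)→(335,480), so the stone is still turned about 14° clockwise with its back corner at the stop. Pushing on the front part will square it.

>>> play_rows --plan '[0, 0, 0, 0, -0.001, 0, 0, 0, 0, 0, 0, -0.002, 0, 0, 0, 0, 0, 0, -0.003, 0, 0, 0, 0, 0, 0, -0.004, 0, 0, 0, 0, 0, 0, -0.004, 0, 0]'

```text
clock: 12.42
position: [0.5736, -0.2399, 0.0403]
ee_rot: [0.142, 0.99, 0.0, -0.0]
ft_force: [0.0, 4.7, 1.1]
grip_width: 0.003
grasp_force: 2.1
```

```bash
python3 -c "from h import *;tb()"
```

```text
clock 12.425 board xyz mm [ 38.2 -23.6  40.3] tip 0.014 w 0.002934190599651934 F [0.  4.7 1.1] q [ 0.142  0.99   0.    -0.   ]
```

>>> play_rows --plan '[0, 0, 0, 0, -0.001, 0, 0, 0, 0, 0, 0, -0.002, 0, 0, 0, 0, 0, 0, -0.002, 0, 0]'

```text
clock: 12.8
position: [0.5734, -0.2401, 0.0402]
ee_rot: [0.142, 0.99, 0.001, -0.0]
ft_force: [0.5, 8.8, 3.9]
grip_width: -0.001
grasp_force: 4.7
```

Run:
```python
from h import *;tb()
# rectified top view of stone plane z=46 mm, stone mask by comparing to board: print edge of stone vs x
import cv2
P=np.load('board.npy');im=viewer.camera('top')
ys=np.arange(-20,-104,-3);xs=np.arange(80,10,-4)
g=np.array([[w(P,(x/1e3,y/1e3,.046)) for y in ys] for x in xs]);p=proj('top',g).astype(np.float32)
r=cv2.remap(im,p[...,0],p[...,1],cv2.INTER_LINEAR).astype(int)
print('y:',list(ys))
for x,row in zip(xs,r): print(x,' '.join('%3d/%3d'%(c[0]-c[2],c.mean()) for c in row))
```

```text
clock 12.8 board xyz mm [ 38.2 -23.9  40.2] tip 0.014 w -0.0005591202597287283 F [0.5 8.8 3.9] q [ 0.142  0.99   0.001 -0.   ]
y: [np.int64(-20), np.int64(-23), np.int64(-26), np.int64(-29), np.int64(-32), np.int64(-35), np.int64(-38), np.int64(-41), np.int64(-44), np.int64(-47), np.int64(-50), np.int64(-53), np.int64(-56), np.int64(-59), np.int64(-62), np.int64(-65), np.int64(-68), np.int64(-71), np.int64(-74), np.int64(-77), np.int64(-80), np.int64(-83), np.int64(-86), np.int64(-89), np.int64(-92), np.int64(-95), np.int64(-98), np.int64(-101)]
80  35/148  32/132  23/ 99  29/117  30/123  30/123  31/124  24/101  13/ 74  27/111  30/123  31/124  30/123  27/110  22/ 99  25/107  15/ 64  12/ 48  39/ 75  47/ 82  45/ 81  44/ 82  44/ 83  45/ 80  45/ 82  46/ 82  44/ 81  44/ 82
76  35/147  28/117  22/114  30/123  30/123  31/124  29/119  14/ 77  18/ 90  29/122  31/124  30/123  29/121  23/ 94  25/113  22/ 90  12/ 50  11/ 49  14/ 51  10/ 50  13/ 51  13/ 50  15/ 53  24/ 66  26/ 68  26/ 68  28/ 67  26/ 58
72  34/141  27/112  29/118  30/123  31/124  31/125  25/109  15/ 77  27/112  30/124  30/123  31
[... 2837 characters left out ...]
129  43/129  43/128
20  31/132  14/ 84  26/118  35/144  34/143  35/144  33/137  23/ 94  14/ 66  23/ 95  18/ 75  16/ 59  32/101  41/123  43/127  43/128  44/127  43/128  43/127  42/128  42/128  44/128  43/128  42/128  43/126  43/127  43/127  42/127
16  27/122  15/ 90  31/135  35/147  35/146  35/147  31/125  17/ 75  15/ 68  21/ 91  14/ 59   5/ 53   1/ 67   8/ 78  19/ 89  34/111  41/124  44/125  43/125  42/125  41/125  42/125  41/125  42/124  41/125  42/125  41/124  42/124
12  19/101  20/106  34/145  35/148  35/149  34/143  25/106  14/ 62  17/ 76  19/ 80  11/ 53   2/ 60  -2/ 68  -2/ 67  -3/ 68  -1/ 69  12/ 82  28/100  41/120  41/123  41/123  41/122  41/122  40/122  40/123  41/122  41/122  40/121
```

The rectified read-out shows the stone square against the stop (edge y ≈ −97), with about a 3 mm gap left at the fence. I'll drag it +x by friction, keeping the finger on its end face.

>>> play_rows --plan '[0, 0, 0, -0.001, 0, 0, 0, 0, 0, 0, -0.003, 0, 0, 0, 0, 0, 0, -0.005, 0, 0, 0, 0, 0, 0, -0.007, 0, 0, 0, 0, 0, 0, -0.008, 0, 0, 0, 0, 0, 0, -0.008, 0, 0, 0]'

```text
clock: 13.6
position: [0.5796, -0.2413, 0.0392]
ee_rot: [0.142, 0.99, 0.002, -0.002]
ft_force: [-5.0, 11.6, 2.4]
grip_width: -0.005
grasp_force: 5.8
```

```bash
cat > rect.py <<'E'
from h import *;import cv2
tb()
P=np.load('board.npy');im=viewer.camera('top')
ys=np.arange(-44,-104,-4);xs=np.arange(80,22,-2)
g=np.array([[w(P,(x/1e3,y/1e3,.046)) for y in ys] for x in xs]);p=proj('top',g).astype(np.float32)
r=cv2.remap(im,p[...,0],p[...,1],cv2.INTER_LINEAR).astype(int)
print('y: ',' '.join('%4d'%y for y in ys))
for x,row in zip(xs,r): print('%3d '%x,' '.join('%4d'%c.mean() for c in row))
E
python3 rect.py
```

```text
clock 13.6 board xyz mm [ 44.3 -23.2  39.2] tip 0.014 w -0.004748714344002246 F [-5.  11.6  2.4] q [ 0.142  0.99   0.002 -0.002]
y:   -44  -48  -52  -56  -60  -64  -68  -72  -76  -80  -84  -88  -92  -96 -100
 80   123  124  122   89  124   60   54   80   82   81   83   81   82   82   82
 78   125  124  120   86  112   55   55   67   74   67   72   68   75   72   73
 76   125  124  117   94  101   49   46   52   49   51   48   63   67   69   61
 74   124  124  109  101   97   47   55   65   61   62   63   90  109   91   75
 72   124  125  101  111   87   49   87  103  107  101  110  131  129  105   78
 70   124  124   92  123   77   51   94  120  117  122  127  130  130  100   83
 68   124  122   83  119   67   51   98  108  106  101  112  121  120  101   88
 66   124  121   83  114   57   55  100  111   91   81   94  102  104   91   87
 64   124  115   82  107   51   59   83   74   63   60   82   97   98   82   82
 62   125  108   79  102   50   62   56   53   56   54   71   98  103   80   77
 60   126  104   86   95   50   67   53   50   58   56   69   99  111   86   75
 58   127   
[... 727 characters left out ...]
   49   53   89   54   49   55   53   78  112  103   96   78
 38    64   97   68   48   50   72   54   56   62   57   85  111  103   94   75
 36    66  101   59   52   60   72   85   79   92   79   92  107  105   94   72
 34    66  104   54   68   96  107  108  106  104  102   99  103  107   99   84
 32    67   92   52   92  110  104  107  102  103  103  101   98  110  114  107
 30    74   81   55  104   98   90   95   96  102  101  100   99  116  121  121
 28    76   75   67  114   99   86   94   85   94   99   92   96  122  125  125
 26    78   68   85  127  124  115  114  109   95   91   87   89  125  127  127
 24    83   62   98  131  131  130  130  127  123  115  117  112  129  129  128
```

Dragging slipped, and the stone is still about 7 mm off the fence. New plan: press +x on the leading front part at y ≈ −88, below the cam. Then push −y near the back so the stop squares it.

>>> play_rows --plan '[0, 0, 0, 0, 0.008, 0, 0, 0, 0, 0, 0, 0.015, -0.005, 0, 0, 0, 0, 0, 0.015, -0.055, 0, 0, 0, 0, 0.02, -0.02, -0.06, 0, 0, 0, 0, 0.044, -0.055, -0.06, 0, 0, 0, 0, 0.044, -0.064, -0.06, 0, 0, 0, 0, 0.044, -0.064, -0.06, 0, 0, 0, 0, 0.044, -0.064, -0.03, 0, 0, 0, 0, 0.044, -0.064, 0, 0, 0, 0, 0, 0.044, -0.064, 0, 0]'

```text
clock: 14.9
position: [0.5201, -0.2918, 0.0383]
ee_rot: [0.141, 0.99, 0.0, -0.002]
ft_force: [-0.1, 0.3, 0.2]
grip_width: -0.0
grasp_force: 0.0
```

```bash
python3 -c "from h import *;tb()"
```

```text
clock 14.9 board xyz mm [  1.5 -88.5  38.3] tip 0.014 w -5.148839478297744e-06 F [-0.1  0.3  0.2] q [ 0.141  0.99   0.    -0.002]
```

Clear of the cam. Now pressing +x from x=1.5 to about 22.

>>> play_rows --plan '[0, 0, 0, -0.006, 0, 0, 0, 0, 0, 0, -0.01, 0, 0, 0, 0, 0, 0, -0.012, 0, 0, 0, 0, 0, 0, -0.014, 0, 0, 0, 0, 0, 0, -0.016, 0, 0, 0, 0, 0, 0, -0.018, 0, 0, 0, 0, 0, 0, -0.019, 0, 0, 0, 0, 0, 0, -0.02, 0, 0, 0, 0, 0, 0, -0.02, 0, 0, 0]'

```text
clock: 16.02
position: [0.5396, -0.2992, 0.0402]
ee_rot: [0.142, 0.99, 0.0, 0.0]
ft_force: [-1.8, -0.3, -0.1]
grip_width: -0.001
grasp_force: 0.3
```

```bash
python3 -c "from h import *;tb()"
```

```text
clock 16.025 board xyz mm [ 22.3 -90.   40.2] tip 0.014 w -0.0013515281662456057 F [-1.8 -0.3 -0.1] q [0.142 0.99  0.    0.   ]
```

>>> play_rows --plan '[0, 0, 0, -0.001, 0, 0, 0, 0, 0, 0, -0.002, 0, 0, 0, 0, 0, 0, -0.003, 0, 0, 0, 0, 0, 0, -0.003, 0, 0, 0]'

```text
clock: 16.52
position: [0.5399, -0.2994, 0.04]
ee_rot: [0.143, 0.99, 0.001, -0.003]
ft_force: [-13.7, 6.3, 10.0]
grip_width: 0.002
grasp_force: 7.4
```

```bash
python3 rect.py
```

```text
clock 16.525 board xyz mm [ 22.6 -90.1  40. ] tip 0.014 w 0.001627077868755024 F [-13.7   6.3  10. ] q [ 0.143  0.99   0.001 -0.003]
y:   -44  -48  -52  -56  -60  -64  -68  -72  -76  -80  -84  -88  -92  -96 -100
 80    76  123  149  149  149  149  148  146  145  145  144  143  142  141  139
 78   107  132  147  149  149  149  149  147  147  146  146  144  143  142  141
 76   126  130  137  143  149  149  149  149  148  147  147  145  144  143  142
 74   127  127  125  131  140  146  149  149  148  148  148  146  146  145  144
 72   125  126  125  123  127  137  143  148  149  149  149  147  147  145  145
 70   125  125  124  123  123  124  130  141  148  149  149  149  148  146  146
 68   125  125  123  122  121  120  120  125  140  148  148  149  149  147  147
 66   125  124  123  123  121  120  118  119  126  135  146  150  149  149  148
 64   125  124  123  123  122  119  118  118  118  122  136  144  149  149  149
 62   124  124  123  122  121  119  118  118  117  118  122  130  144  149  149
 60   124  124  122  122  120  118  117  117  118  118  119  119  129  142  148
 58   12
[... 731 characters left out ...]
  116  116  117  118  118  116  116  115  116  117  117  117
 38   114  115  115  116  117  117  118  118  119  118  117  116  116  117  118
 36   113  115  115  117  116  118  119  118  118  119  118  117  116  117  118
 34   114  115  116  116  116  118  118  118  119  119  118  118  117  117  118
 32   114  116  116  116  117  118  119  119  119  118  118  118  118  116  118
 30   115  116  116  116  117  118  119  118  119  119  118  118  117  114  117
 28   115  116  116  116  117  118  119  118  118  119  118  118  117  116  116
 26   115  116  116  117  118  119  118  119  118  118  118  118  117  117  116
 24   115  116  116  117  118  119  118  118  118  118  118  117  117  116  116
```

>>> play_rows --plan '[0, 0, 0, 0.006, 0, 0, 0, 0, 0, 0, 0.01, 0, -0.02, 0, 0, 0, 0, 0.01, 0, -0.055, 0, 0, 0, 0, -0.01, 0.04, -0.06, 0, 0, 0, 0, -0.034, 0.08, -0.06, 0, 0, 0, 0, -0.034, 0.089, -0.06, 0, 0, 0, 0, -0.034, 0.089, -0.06, 0, 0, 0, 0, -0.034, 0.089, -0.03, 0, 0, 0, 0, -0.034, 0.089, 0, 0, 0, 0, 0, -0.034, 0.085, 0, 0, 0, 0, 0, -0.034, 0.08, 0, 0, 0, 0, 0, -0.034, 0.076, 0, 0, 0, 0, 0, -0.034, 0.073, 0, 0, 0, 0, 0, -0.034, 0.07, 0, 0, 0, 0, 0, -0.034, 0.068, 0, 0, 0, 0, 0, -0.034, 0.068, 0, 0]'

```text
clock: 18.58
position: [0.5944, -0.2442, 0.0404]
ee_rot: [0.142, 0.99, 0.0, 0.0]
ft_force: [0.3, 1.2, 1.2]
grip_width: 0.001
grasp_force: 0.8
```

```bash
python3 rect.py
```

```text
clock 18.575 board xyz mm [ 59.4 -21.9  40.4] tip 0.014 w 0.001474195756352673 F [0.3 1.2 1.2] q [0.142 0.99  0.    0.   ]
y:   -44  -48  -52  -56  -60  -64  -68  -72  -76  -80  -84  -88  -92  -96 -100
 80    74  105   79   46   63   83   67   60   63   61   77   81   82   82   82
 78    70  110   73   45   66   74   51   52   60   52   70   69   75   72   74
 76    70  115   62   46   60   73   49   52   60   51   49   61   68   68   61
 74    66  111   54   48   68   78   59   57   69   55   52   83  105   85   74
 72    73  100   52   53   69   73   69   68   85   66   77  111  105   84   78
 70    81   90   48   59   70   71   72   71   92   74   91  101   98   80   82
 68    84   82   47   55   70   72   72   71   87   76   93   95  102   91   89
 66    88   74   49   60   65   71   71   72   85   75   92   98  106   87   89
 64    98   73   50   51   55   62   63   67   86   71   90   97  107   85   83
 62   101   71   50   47   56   64   50   57   80   61   83   95  106   83   78
 60   102   68   48   45   66   72   48   52   61   55   87   91  104   84   76
 58   103   62   4
[... 721 characters left out ...]
   98  107  115  116  115  113  112   97   99  104   92   79
 38    72  102   99   95  108  114  115  115  107  106  101  101   98   91   76
 36    80  103   94   95  109  111  108  111  103  102  100  102   95   91   73
 34    82   97   87   93  108  106   97   99   98  101   96  101  100   98   84
 32    75   81   78   86   94   94   87   85   87   91   84   92   98  113  108
 30    96   98   99  108  104  107  100   99   98   92   92   84  102  122  122
 28   119  121  127  126  126  125  124  124  125  121  122  118  126  126  126
 26   128  128  130  130  130  129  129  129  129  129  129  128  129  128  127
 24   131  130  131  130  130  130  130  130  130  129  130  130  129  129  129
```

The stone now sits square, with its front edge at x ≈ 31 along its whole length. I'll push on −y to the stop.

>>> play_rows --plan '[0, 0, 0, 0, -0.001, 0, 0, 0, 0, 0, 0, -0.002, 0, 0, 0, 0, 0, 0, -0.003, 0, 0, 0, 0, 0, 0, -0.004, 0, 0, 0, 0, 0, 0, -0.004, 0, 0]'

```text
clock: 19.25
position: [0.5942, -0.245, 0.0403]
ee_rot: [0.141, 0.99, 0.002, 0.0]
ft_force: [2.0, 10.1, 4.5]
grip_width: -0.003
grasp_force: 5.6
```

```bash
python3 -c "from h import *;tb()"
```

```text
clock 19.25 board xyz mm [ 59.4 -22.7  40.3] tip 0.014 w -0.003051928700881314 F [ 2.  10.1  4.5] q [0.141 0.99  0.002 0.   ]
```

At the stop with 10 N. One more front press to make sure it is flush, then clear away and look.

>>> play_rows --plan '[0, 0, 0, 0, 0.008, 0, 0, 0, 0, 0, 0, 0.012, -0.01, 0, 0, 0, 0, 0, 0.012, -0.055, 0, 0, 0, 0, 0.03, -0.03, -0.06, 0, 0, 0, 0, 0.056, -0.06, -0.06, 0, 0, 0, 0, 0.056, -0.064, -0.06, 0, 0, 0, 0, 0.056, -0.064, -0.06, 0, 0, 0, 0, 0.056, -0.064, -0.03, 0, 0, 0, 0, 0.056, -0.064, 0, 0, 0, 0, 0, 0.052, -0.064, 0, 0, 0, 0, 0, 0.045, -0.064, 0, 0, 0, 0, 0, 0.041, -0.064, 0, 0, 0, 0, 0, 0.038, -0.064, 0, 0, 0, 0, 0, 0.036, -0.064, 0, 0, 0, 0, 0, 0.035, -0.064, 0, 0, 0, 0, 0, 0.035, -0.064, 0, 0]'

```text
clock: 21.25
position: [0.5397, -0.2994, 0.0402]
ee_rot: [0.143, 0.99, 0.001, -0.002]
ft_force: [-8.9, 3.6, 6.2]
grip_width: -0.003
grasp_force: 4.7
```

```bash
python3 -c "from h import *;tb()"
```

```text
clock 21.25 board xyz mm [ 22.5 -90.3  40.2] tip 0.014 w -0.0025765886343853315 F [-8.9  3.6  6.2] q [ 0.143  0.99   0.001 -0.002]
```

>>> play_rows --plan '[0, 0, 0, 0.008, 0, 0, 0, 0, 0, 0, 0.012, 0, -0.03, 0, 0, 0, 0, 0.015, 0, -0.07, 0, 0, 0, 0, 0.06, -0.002, -0.07, 0, 0, 0, 0, 0.1, -0.004, -0.07, 0, 0, 0, 0, 0.102, -0.004, -0.07, 0, 0, 0, 0, 0.102, -0.004, -0.07, 0]'

```text
clock: 22.12
position: [0.4431, -0.2747, 0.1107]
ee_rot: [0.142, 0.99, 0.0, 0.001]
ft_force: [-0.0, -0.2, 0.0]
grip_width: -0.002
grasp_force: 0.0
```

```bash
python3 rect.py
```

```text
clock 22.125 board xyz mm [-77.2 -93.8 110.7] tip 0.014 w -0.0023285549005523823 F [-0.  -0.2  0. ] q [0.142 0.99  0.    0.001]
y:   -44  -48  -52  -56  -60  -64  -68  -72  -76  -80  -84  -88  -92  -96 -100
 80    81   81   81   81   83   81   81   82   81   81   82   81   81   80   82
 78    74   65   71   65   75   65   75   68   73   66   71   68   75   70   74
 76    64   61   48   54   48   50   49   53   49   51   50   59   62   64   61
 74    89   77   64   68   62   64   57   65   59   58   58   76   88   75   74
 72    93   93   87   94   97   96   94   99   94   85   88   99   97   76   77
 70    95   97   93   99  105  106  101  112  112   99   98   98  100   78   81
 68    97  100  100  104   99   96   99   97  107  105  101   96  105   88   88
 66    94  102  102  104   96   96  100   94  101  107   98   96  108   85   88
 64    92   93   98  103   99   97   98   92   99  103   93   94  106   83   82
 62    94   93   98  106  104   99   97   91   94   98   93   91  104   81   78
 60    96   96   99  104  104   97   96   93   94   98   92   90  103   87   75
 58    99  10
[... 726 characters left out ...]
   96  105  113  114  114  108  108  100   98   98   89   78
 38    94  102   97   94  105  113  111  112  105  103  100  100  102   90   75
 36    91  101   93   93  106  110  103  105  100  100   98   99  105   91   72
 34    86   92   86   91  104  104   91   92   93   96   90   93   95   96   83
 32    77   76   79   86   94   87   90   80   86   80   82   75   94  112  106
 30    98   96  101  119  106  112  109  114  102  108   99  109  108  120  120
 28   119  120  126  127  125  125  125  125  124  124  124  124  124  124  124
 26   126  127  128  128  128  128  127  127  127  127  126  127  126  126  126
 24   129  129  129  129  128  129  128  128  128  128  127  128  127  127  127
```

The stone reads flush along the fence, front edge x ≈ 31 and back edge x ≈ 75, and tight to the stop. Now the lever: lower beside the arm on its −y side and sweep it round.

>>> play_rows --plan '[0, 0, 0, 0, 0, 0.04, 0, 0, 0, 0, 0, 0, 0.07, 0, 0, 0, 0, 0, 0, 0.07, 0, 0, 0, 0, 0.002, 0.008, 0.07, 0, 0, 0, 0, 0.002, 0.015, 0.07, 0, 0, 0, 0, 0.003, 0.023, 0.07, 0, 0, 0, 0, 0.004, 0.032, 0.07, 0, 0, 0, 0, 0.003, 0.0415, 0.07, 0, 0, 0, 0, 0.001, 0.051, 0.07, 0, 0, 0, 0, -0.003, 0.061, 0.07, 0, 0, 0, 0, -0.0075, 0.071, 0.07, 0, 0, 0, 0, -0.014, 0.079, 0.07, 0, 0, 0, 0, -0.0215, 0.0875, 0.07, 0, 0, 0, 0, -0.0305, 0.094, 0.07, 0, 0, 0, 0, -0.04, 0.1, 0.07, 0, 0, 0, 0, -0.047, 0.1035, 0.07, 0, 0, 0, 0, -0.047, 0.1035, 0.07, 0]'

```text
clock: 24.3
position: [0.5174, -0.1885, 0.0402]
ee_rot: [0.142, 0.99, 0.0, 0.0]
ft_force: [-0.7, -0.6, -0.0]
grip_width: 0.002
grasp_force: 0.0
```

```bash
python3 -c "from h import *;tb()"
```

```text
clock 24.3 board xyz mm [-30.1   9.9  40.2] tip 0.014 w 0.0018897432047528513 F [-0.7 -0.6 -0. ] q [0.142 0.99  0.    0.   ]
```

Going as planned; now the last part to the stop, slowly.

>>> play_rows --plan '[0, 0, 0, -0.004, 0.002, 0, 0, 0, 0, 0, -0.008, 0.003, 0, 0, 0, 0, 0, -0.011, 0.004, 0, 0, 0, 0, 0, -0.014, 0.004, 0, 0, 0, 0, 0, -0.016, 0.004, 0, 0, 0, 0, 0, -0.018, 0.004, 0, 0, 0, 0, 0, -0.018, 0.004, 0, 0]'

```text
clock: 25.18
position: [0.5335, -0.1897, 0.0399]
ee_rot: [0.143, 0.99, 0.001, -0.002]
ft_force: [-7.8, 0.6, 4.4]
grip_width: 0.003
grasp_force: 4.4
```

```bash
python3 -c "from h import *;tb()"
```

```text
clock 25.175 board xyz mm [-14.4  13.3  39.9] tip 0.014 w 0.0031316356905570558 F [-7.8  0.6  4.4] q [ 0.143  0.99   0.001 -0.002]
```

>>> play_rows --plan '[0, 0, 0, -0.001, 0, 0, 0, 0, 0, 0, -0.002, 0, 0, 0, 0, 0, 0, -0.003, 0, 0, 0, 0, 0, 0, -0.003, 0, 0, 0]'

```text
clock: 25.68
position: [0.534, -0.1899, 0.0395]
ee_rot: [0.143, 0.99, 0.001, -0.005]
ft_force: [-19.7, 5.2, 14.0]
grip_width: -0.001
grasp_force: 10.7
```

```bash
python3 -c "from h import *;tb()"
```

```text
clock 25.675 board xyz mm [-13.9  13.2  39.5] tip 0.014 w -0.000701670660062913 F [-19.7   5.2  14. ] q [ 0.143  0.99   0.001 -0.005]
```

It has hit the hard stop (20 N, no further travel). I'll back off, rise clear and check.

>>> play_rows --plan '[0, 0, 0, 0.006, 0, 0, 0, 0, 0, 0, 0.02, 0, 0, 0, 0, 0, 0, 0.035, 0, -0.02, 0, 0, 0, 0, 0.04, 0, -0.07, 0, 0, 0, 0, 0.05, 0, -0.12, 0, 0, 0, 0, 0.06, 0, -0.18, 0, 0, 0, 0, 0.08, 0, -0.24, 0, 0, 0, 0, 0.1, 0, -0.28, 0, 0, 0, 0, 0.1, 0, -0.28, 0, 0, 0, 0, 0.1, 0, -0.28, 0]'

```text
clock: 26.92
position: [0.4419, -0.1624, 0.3197]
ee_rot: [0.142, 0.99, 0.0, 0.0]
ft_force: [1.0, 0.5, -0.4]
grip_width: 0.002
grasp_force: 0.0
```

Run:
```python
from h import *;import cv2
tb()
a=viewer.camera('side')[175:260,240:375,::-1]; b=viewer.camera('top')[155:245,240:375,::-1]
cv2.imwrite('pics/fin.png',np.vstack([cv2.resize(x,None,fx=3.4,fy=3.4,interpolation=cv2.INTER_CUBIC) for x in(a,b)]))
```

```text
clock 26.925 board xyz mm [-110.    13.7  319.7] tip 0.014 w 0.0016177866365357744 F [ 1.   0.5 -0.4] q [0.142 0.99  0.    0.   ]
```

View pics/fin.png

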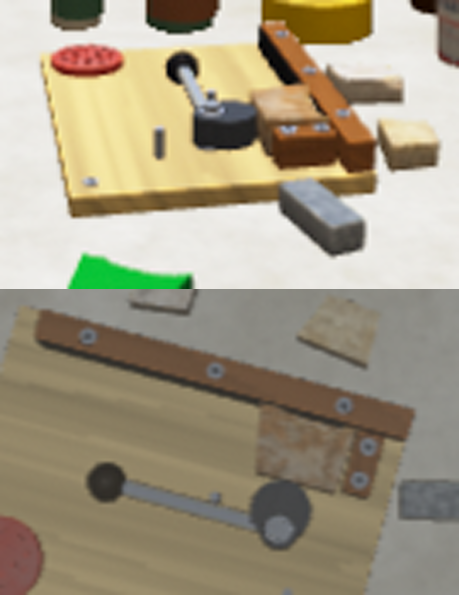

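The stone sits flush in the corner at (305,445), against the fence and the stop. The lever lies parallel to the fence at its pin, with the knob at (106,482), and the cam at (280,512) is against the stone. Everything else is undisturbed, so I'll hand in.

```bash
python3 -c "from workcell import manip;print(manip.hand_in())"
```

```text
the job is handed in; nothing more can be done
None
```

The job is handed in at about 27 s: the stone is flush against the fence and up to the end stop, the cam lever is closed to its stop, the other things look untouched in the final pictures, and the arm is clear of everything.

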